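# Seat the keyed shaft in the pulley hub

### The arm

A 6-joint arm with a two-finger parallel gripper is mounted at the origin on a cart in front of the work surface, level with it; the furniture and walls round the work are solid. World frame = base frame: x ahead of the robot, y to its left, z up, the work surface at z = 0. Lengths are in m, angles in degrees, forces in N, time in s.
With the tool pointing down it reaches from about 0.325 to 0.925 m from the base axis. Payload 3.1 kg.
Tool frame: the origin (TCP) lies midway between the tips of the shut fingers; the grasp point (between the pads) lies 19 mm behind it; z points along the fingers, y is the line along which they close (so a half turn about z gives the same grasp; the last joint's range is limited). The gripper opens to 85 mm and grips with 20 to 120 N. Pads are 22 mm wide; open, the fingers measure 114 mm over their backs; the gripper's body (76 mm by 85 mm) begins 54 mm behind the grasp point. The pads swing forward as they close: fully open they stand 13 mm farther back than shut.
Start: joints at [60.436, 12.427, 92.441, -0, 75.132, -6.429], TCP at [0.246, 0.575, 0.231] pointing down, gripper open.
Joint ranges: [-157.48, 157.48], [-44.54, 120.13], [17.64, 146.25], [-64.5, 244.5], [7.68, 150.69], [-147.95, 147.95]. Speed limits (degrees/s): [159.86, 159.86, 180, 180, 180, 180].

### API

Orientations are given as [roll, pitch, yaw] about the fixed x, y, z axes, in that order (R = Rz(yaw) Ry(pitch) Rx(roll)).
In Python, from rig import bot, imaging, sign_off gives the robot as it stands.
- The arm moves only by the shell command python3 -m pendant 'ROWS'. ROWS is JSON, a list of rows, each a list of 3 entries, a list of its own where there are three numbers: the turn, a rotation vector about the tool's x, y, z in rad, then the shift along the tool's x, y, z in cm, then the opening in per cent of the stroke, from 0 (shut) to 100 (fully open). In form: [[[ax, ay, az], [dx, dy, dz], jaw], ...]. A call has 1 to 5 rows; each row is the pose to reach, as a shift and turn from the pose commanded when the call began, along the tool's axes at that moment; what a row does not reach only later rows make up. A row lasts 1/10 s, in which the tool goes at most 50 mm and 8.59 degrees, less where a joint would pass 70% of its speed; a pose out of reach is approached as far as the arm can. A call with a gripper value outside its range is refused whole. The fingers move at their own pace and stop on an object; the grip force is fixed at half the most. Time passes only in rows, so rows that repeat a pose let the fingers close. It gives the time, the measured TCP pose, the force, the opening and the grip force at its end, in the units of the state.
- bot.observe(): the state, without advancing time (a new reading comes with each control period).
- imaging.grab_frame(name): name is "side" or "top"; returns the picture (400x640x3 uint8, red, green, blue); there is no depth.
- imaging.camera_info(name): a dict with "fx", "fy", "cx", "cy" (pixels), "rvec" (rotation vector, rad) and "tvec" (3), from world to camera coordinates, as OpenCV has them. Camera axes: x right, y down, z forward; pixel columns grow to the right and rows downward; lengths in m; the calibration is good to about 2 mm. A picture is of the moment at which its call begins. camera_info takes no time and is no camera call.
- sign_off(): hands the job in; it is judged then, once.
The state is a dict: "t": time; "qpos": joint angles; "joint_vel": joint speeds; "joint_efforts": joint torques, N m; "ee_pos": TCP position; "tcp_rot": TCP orientation; "ft_force": force on the tool from outside, world axes, zero at the start; "ft_torque": the same for the moment, N m; "gripper_width": finger opening in m; "finger_force": force on a finger pad.
Only numpy, scipy, OpenCV 4.12 (cv2) and the standard library are available. Lean on these libraries where they do the work, as an engineer would, in place of code of your own. Each camera call takes 0.05 s, during which the arm holds its last target. There are 200 camera calls.

### The job

Take the keyed steel shaft out of the orange stand and push it, nose down, into the bore of the aluminium pulley on the blue fixture: turn it until its brass key slips into the keyway, then keep pushing against the ejector spring until the shaft's collar is flush on the hub. Finish while still gripping the shaft and holding it pressed fully home, since the spring lifts it as soon as it is let go. Leave the mug, the screw jar and the tape measure where they are.

Things in the scene. Friction and masses are not known exactly. Their poses are not given: they have to be found in the camera images.
- key_shaft: Loose steel shaft, 100 mm long, 0.2 to 0.42 kg, upright, nose down. Origin: centre of the nose's end; z towards the head, x towards the key. Heights above the origin: round nose, 10 mm diameter widening to 18 mm at 6 mm; 18 mm shaft to 48 mm; collar 36 mm in diameter from 48 to 55 mm, red mark on its top over the key; 20 mm neck; hexagonal head.
- shaft_key (a point): Middle of the outer face of the shaft's brass key, 13 mm from the axis on the shaft's +x side, 28 mm above the nose. The key is 6 mm wide and runs from 14 to 42 mm above the nose; there is one key only.
- shaft_head (a point): Centre of the shaft's hexagonal head, 85 mm above the nose: the place to grip, from above. The head is 30 mm high (70 to 100 mm above the nose), 24 mm across flats; one pair of flats faces the shaft's +x and -x, the others lie at 60 degree steps.
- shaft_stand: Fixed orange block, 70 x 70 x 55 mm, origin at the centre of its underside. The shaft stands loosely in its upright hole, 28 mm in diameter, 50 mm deep, with the collar on the block's top, so the shaft's nose starts 7 mm above the bench. Lift the shaft about 55 mm to clear the block.
- pulley_fixture: Fixed blue round flange, 140 mm in diameter, 12 mm thick, origin at the centre of its underside, x towards a white mark on it. It carries an aluminium V-belt pulley: rim 90 mm in diameter, up to 46 mm high; hub 40 mm in diameter, top face at 75 mm. The pulley is stiff: it takes 0.8 N m to turn it, so a key rubbing on it does not.
- bore_mouth (a point): Centre of the bore's mouth on the hub's top face; axes as the fixture's. Upright bore, 20.4 mm in diameter, one keyway 9 mm wide reaching 15 mm from the axis, full height. The keyway's angle is within 0.6 rad either way of the fixture's +x and is not read out: see it or feel for it. The key enters within about 0.12 rad of it.
- shaft_home (a point): Where the shaft's nose centre is when the shaft is home (collar on the hub): on the bore's axis, 48 mm below its mouth. On the way the nose enters 14 mm, then the key rests on the hub's face until it meets the keyway. 34 mm down the nose meets a spring ejector that pushes up with 6 N, rising to 12 N at home (more than the shaft's weight).
- mug: Loose white patterned mug, 82 x 116 x 94 mm, origin at the centre of its underside. Leave it alone.
- screw_jar: Loose glass jar of screws with a yellow cap, 66 mm in diameter, 102 mm high, origin at the centre of its underside. Leave it alone.
- tape_measure: Loose yellow tape measure, 64 x 83 x 32 mm, origin at the centre of its underside. Leave it alone.
There are look-alikes about, which are no part of the job. What is shaped like the pulley_fixture but brown is not meant. There is more than one size of the key_shaft; the one meant has the size given above.

How it is judged:
By the outcome, as a careful person would: the job done as asked, in the order asked, and still so for the second after the job is handed in, while the arm keeps its last pose, push and grip.
It also fails if it takes over 51 s, if anything falls off the work surface, if the arm or the gripper's body presses on something with over 40 N, if the wrist force passes 120 N, or if a joint passes its speed limit or range.

## Working session

There is one attempt and no reset: what is moved stays moved. The work goes in short steps, Python scripts to look and compute and a shell command to move; the robot and the scene stay as the last step left them, time stands still between calls to the robot, and variables do not carry over. Pictures are saved under pics/ and viewed, at most 10 in all, crops included, and the job is handed in when it is done.

```bash
mkdir -p pics; ls
python3 - <<'E'
from rig import bot, imaging
import cv2
for n in("side","top"):
    im=imaging.grab_frame(n); cv2.imwrite(f"pics/{n}0.png",im[:,:,::-1])
    print(n,imaging.camera_info(n))
print(bot.observe())
E
```

```text
pics
side {'fx': 446.1200232472152, 'fy': 446.1200232472152, 'cx': 317.5336652524439, 'cy': 199.87857340944862, 'rvec': array([ 0.44262102, -2.40808247,  1.63682216]), 'tvec': array([0.56255805, 0.1170948 , 1.02541292])}
top {'fx': 437.7128956833768, 'fy': 437.7128956833768, 'cx': 325.3029808360173, 'cy': 203.52039613869994, 'rvec': array([ 2.17800564, -2.18595009,  0.08514534]), 'tvec': array([0.07697531, 0.55320868, 1.42404836])}
{'t': 0.1, 'qpos': array([ 6.04351604e+01,  1.24721696e+01,  9.25223573e+01, -6.42136784e-04,
        7.51325118e+01, -6.42686117e+00]), 'joint_vel': array([ 0.03733828, -0.08972816, -0.20992673, -0.00146668, -0.0780787 ,
       -0.07774501]), 'joint_efforts': array([-1.65764959e-03, -3.98068607e+01, -3.04971242e+01, -2.46347327e-04,
        4.23751699e-03,  5.36116730e-06]), 'ee_pos': array([0.24518103, 0.57407771, 0.23007373]), 'tcp_rot': array([-1.79873690e+02, -1.36036651e-02,  1.56862172e+02]), 'ft_force': array([-0.87229768, -0.44075108,  0.0429109 ]), 'ft_torque': array([-0.03014691, -0.04277064, -0.03673022]), 'finger_force': 0.0, 'gripper_width': 0.08540189287788696}
```

View pics/top0.png

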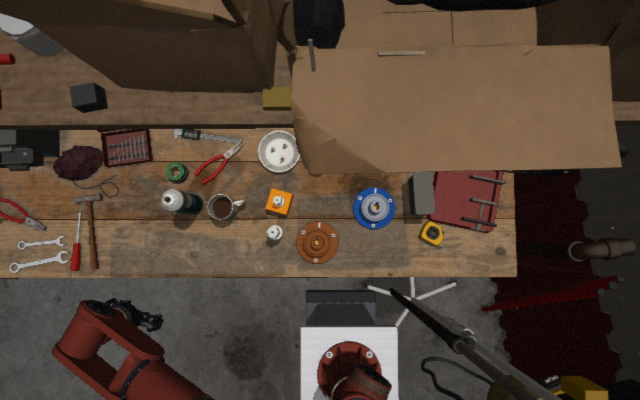

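View pics/side0.png

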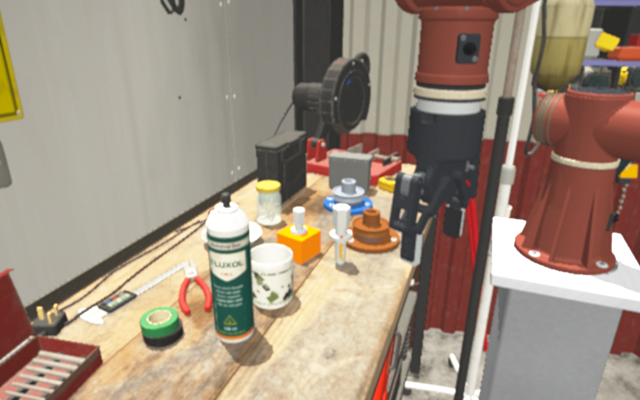

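The top view shows the stand at about (279,202), the blue fixture at about (375,208), a decoy loose shaft at (275,232) and the brown decoy at (317,242). Next I'll zoom in.

```bash
cat > h.py <<'E'
import numpy as np, cv2
from rig import imaging
def cam(n):
    c=imaging.camera_info(n); K=np.array([[c['fx'],0,c['cx']],[0,c['fy'],c['cy']],[0,0,1]]); return K,np.array(c['rvec'],float),np.array(c['tvec'],float)
def proj(n,P):
    K,r,t=cam(n); return cv2.projectPoints(np.array(P,float).reshape(-1,1,3),r,t,K,None)[0][:,0]
def at_z(n,uv,z):
    K,r,t=cam(n); R=cv2.Rodrigues(r)[0]; d=R.T@np.linalg.inv(K)@np.array([*uv,1]); o=-R.T@t
    return o+d*(z-o[2])/d[2]
E
python3 - <<'E'
from h import *
a=cv2.imread("pics/top0.png"); s=cv2.imread("pics/side0.png")
z=lambda i,x,y,w,h,W,H:cv2.resize(i[y:y+h,x:x+w],(W,H),interpolation=cv2.INTER_CUBIC)
o=np.vstack([np.hstack([z(a,255,180,50,35,400,280),z(a,350,183,50,35,400,280)]),np.hstack([z(s,270,195,50,40,400,320),z(s,320,170,60,48,400,320)])])
cv2.imwrite("pics/z0.png",o)
print(proj("top",[[0.246,.575,.231],[0,0,0]]),proj("side",[[0.246,.575,.231]]))
for n,uv,zz in [("top",(279,202),.1),("top",(375,208),.02),("top",(377,207),.075),("side",(299,210),.107),("side",(348,181),.075),("top",(275,232),.1)]: print(n,uv,at_z(n,uv,zz))
E
```

```text
[[145.21664794 308.97213533]
 [348.96305106 373.56137224]] [[430.31816597 257.15112869]]
top (279, 202) [0.55266498 0.21959968 0.1       ]
top (375, 208) [ 0.53816186 -0.08914858  0.02      ]
top (377, 207) [ 0.53763362 -0.08925962  0.075     ]
side (299, 210) [0.55752814 0.23144208 0.107     ]
side (348, 181) [ 0.54044075 -0.07867449  0.075     ]
top (275, 232) [0.45919983 0.23160025 0.1       ]
```

View pics/z0.png

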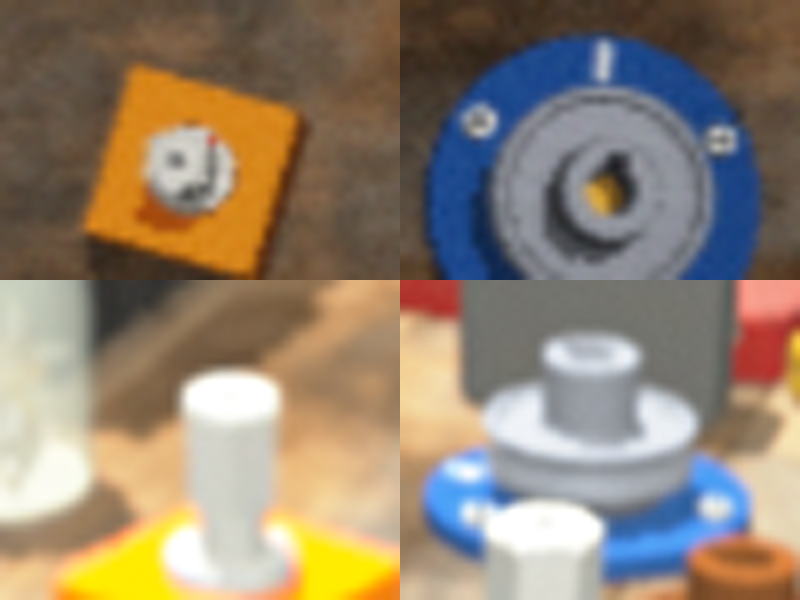

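Run:
```python
from h import *
from scipy.optimize import least_squares
a=cv2.imread("pics/top0.png"); hsv=cv2.cvtColor(a,cv2.COLOR_BGR2HSV)
m=cv2.inRange(hsv,(105,120,60),(125,255,255)); m[:,:345]=0;m[:,405:]=0;m[:180]=0;m[240:]=0
c=max(cv2.findContours(m,0,1)[0],key=cv2.contourArea); e=cv2.fitEllipse(cv2.convexHull(c)); print("flange",e, at_z("top",e[0],.012))
m=cv2.inRange(hsv,(8,180,150),(20,255,255)); m[:,:260]=0;m[:,300:]=0;m[:185]=0;m[220:]=0
c=max(cv2.findContours(m,0,1)[0],key=cv2.contourArea); r=cv2.minAreaRect(c); print("block",r,at_z("top",r[0],.055))
T=lambda x,y:(255+x/8-.44,180+y/8-.44)
F=lambda x,y:(350+(x-400)/8-.44,183+y/8-.44)
S=lambda x,y:(270+x/8-.44,195+(y-280)/8-.44)
H=lambda x,y:(320+(x-400)*.15-.43,170+(y-280)*.15-.43)
def tri(t,s):
    f=lambda p:np.r_[proj("top",p)[0]-t,proj("side",p)[0]-s]
    q=least_squares(f,[.5,0,.1]); return q.x,q.fun
print("head tri",tri(T(177,160),S(231,393)))
print("bore tri",tri(F(605,188),H(592,352)))
print("head@.107",at_z("top",T(177,160),.107),"collar@.062",at_z("top",T(191,170),.062),"red",at_z("top",T(212,140),.062))
print("side head",at_z("side",S(231,393),.107),"side bore",at_z("side",H(592,352),.075))
print("bore",at_z("top",F(605,188),.075),"key",at_z("top",F(621,160),.075),"mark",at_z("top",F(603,62),.012))
cv2.imwrite("pics/z1.png",np.hstack([cv2.resize(a[185:220,262:297],(400,400),interpolation=2),cv2.resize(a[190:225,359:394],(400,400),interpolation=2)]))
```

```text
flange ((373.56890869140625, 207.7275848388672), (41.3799934387207, 41.62690734863281), 103.43546295166016) [ 0.53962275 -0.08532016  0.012     ]
block ((278.55657958984375, 200.80186462402344), (21.840328216552734, 21.56560516357422), 15.945395469665527) [0.56022481 0.22580054 0.055     ]
head tri (array([0.56052594, 0.22634252, 0.10757553]), array([-0.10006137, -0.27109551,  0.20098188,  0.02423893]))
bore tri (array([ 0.54074163, -0.08346925,  0.07526098]), array([-0.00980879, -0.03477836,  0.03162697,  0.00233506]))
head@.107 [0.5597295  0.22609125 0.107     ] collar@.062 [0.55960899 0.22544436 0.062     ] red [0.57167041 0.21706623 0.062     ]
side head [0.56152412 0.22511586 0.107     ] side bore [ 0.54104158 -0.08418014  0.075     ]
bore [ 0.54064938 -0.08352899  0.075     ] key [ 0.55178594 -0.09002935  0.075     ] mark [ 0.59777258 -0.09058195  0.012     ]
```

View pics/z1.png

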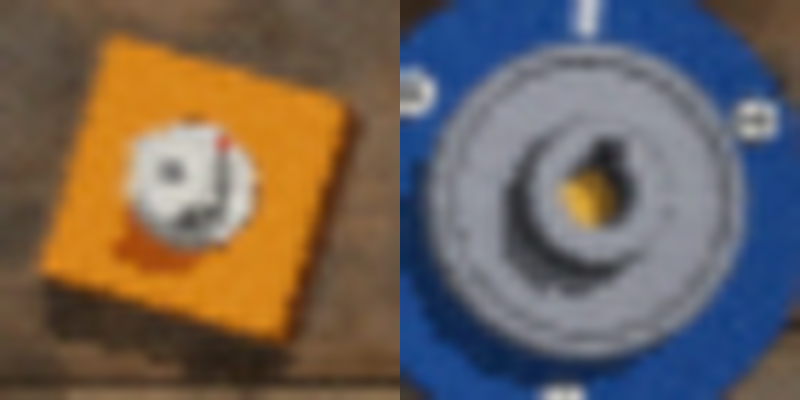

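Both views agree. The shaft is at (0.560, 0.226) with its key at about −35°. The bore is at (0.5405, −0.0837), with the keyway at roughly −20° to −30°. Those heights match the given sizes to within 1 mm.

```bash
cat > go.py <<'E'
import sys, numpy as np
from scipy.spatial.transform import Rotation as Ro
from rig import bot
# usage: go.py x y z yaw -> row from measured pose
def go(x,y,z,yaw):
    s=bot.observe(); R=Ro.from_euler('xyz',s['tcp_rot'],degrees=True); G=Ro.from_euler('xyz',[180,0,yaw],degrees=True)
    print('t',s['t'],'pos',s['ee_pos'].round(4),'rot',s['tcp_rot'].round(2),'F',s['ft_force'].round(1),'M',s['ft_torque'].round(2),'w',round(s['gripper_width'],4),'ff',s['finger_force'])
    print('turn',(R.inv()*G).as_rotvec().round(4),'shift cm',(R.inv().apply(np.array([x,y,z])-s['ee_pos'])*100).round(2))
if __name__=='__main__': go(*map(float,sys.argv[1:]))
E
python3 -m pendant '[[[0,0,-0.317],[-42.7,-19.7,3],100],[[0,0,-0.317],[-42.7,-19.7,3],100],[[0,0,-0.317],[-42.7,-19.7,3],100],[[0,0,-0.317],[-42.7,-19.7,3],100],[[0,0,-0.317],[-42.7,-19.7,3],100]]'
python3 go.py .56 .2258 .2 175
```

```text
t: 0.6
ee_pos: [0.4105, 0.3913, 0.2151]
tcp_rot: [-180.0, -0.0, 175.1]
ft_force: [1.4, 0.5, 0.2]
gripper_width: 0.085
finger_force: 0.0
t 0.6 pos [0.4105 0.3913 0.2151] rot [-1.7998e+02 -3.0000e-02  1.7506e+02] F [1.4 0.5 0.2] M [-0.01 -0.05 -0.04] w 0.085 ff 0.0
turn [-0.0004 -0.0004  0.001 ] shift cm [-16.32 -15.2    1.51]
```

```bash
python3 -m pendant '[[[0,0,0],[-16.3,-15.2,1.5],100],[[0,0,0],[-16.3,-15.2,1.5],100],[[0,0,0],[-16.3,-15.2,1.5],100],[[0,0,0],[-16.3,-15.2,1.5],100],[[0,0,0],[-16.3,-15.2,1.5],100]]' >/dev/null
python3 -m pendant '[[[0,0,0],[0,0,0],100],[[0,0,0],[0,0,0],100]]' >/dev/null
python3 go.py .56 .2258 .075 175
python3 - <<'E'
from h import *
a=imaging.grab_frame("top")[:,:,::-1]; s=imaging.grab_frame("side")[:,:,::-1]
cv2.imwrite("pics/b.png",np.hstack([cv2.resize(a[165:235,240:310],(400,400)),cv2.resize(s[160:260,250:350],(400,400))]))
print(proj("side",[[.56,.2258,.2]]))
E
```

```text
t 1.3 pos [0.5586 0.2272 0.1999] rot [ 1.8000e+02 -1.1000e-01  1.7495e+02] F [-0.   0.1 -0.4] M [0.04 0.01 0.01] w 0.0854 ff 0.0
turn [ 0.0001 -0.002  -0.0009] shift cm [-0.17 -0.12 12.49]
[[298.53756296 168.07435544]]
```

View pics/b.png

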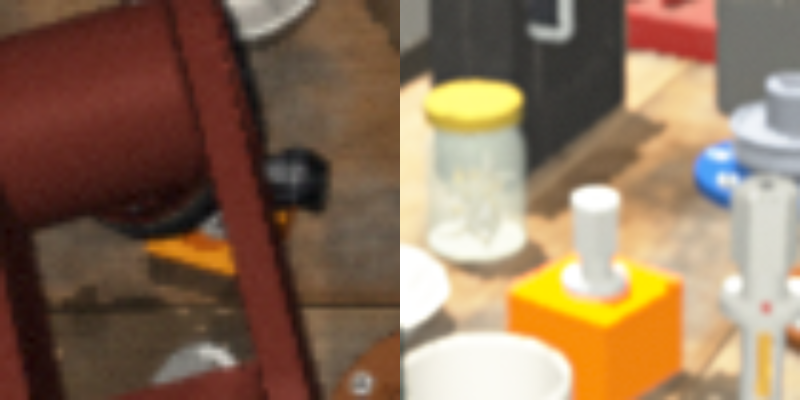

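The stand view is clear: the gripper is just above the crop and nothing blocks the way down. I'll descend and grip.

```bash
python3 -m pendant '[[[0,-0.002,0],[-0.15,-0.12,4],100],[[0,-0.002,0],[-0.15,-0.12,8],100],[[0,-0.002,0],[-0.15,-0.12,11],100],[[0,-0.002,0],[-0.15,-0.12,12.5],100],[[0,-0.002,0],[-0.15,-0.12,12.5],100]]'
python3 go.py .56 .2258 .075 175
python3 -m pendant '[[[0,0,0],[0,0,0],0],[[0,0,0],[0,0,0],0],[[0,0,0],[0,0,0],0],[[0,0,0],[0,0,0],0],[[0,0,0],[0,0,0],0]]'
python3 go.py .56 .2258 .145 175
```

```text
t: 1.9
ee_pos: [0.5576, 0.2266, 0.073]
tcp_rot: [-179.9, -0.2, 175.1]
ft_force: [-0.3, 1.0, 0.2]
gripper_width: 0.0856
finger_force: 0.0
t 1.9 pos [0.5576 0.2266 0.073 ] rot [-179.89   -0.2   175.12] F [-0.3  1.   0.2] M [ 0.01 -0.04  0.03] w 0.0856 ff 0.0
turn [-0.0018 -0.0034  0.0022] shift cm [-0.24 -0.06 -0.2 ]
t: 2.4
ee_pos: [0.5618, 0.2264, 0.0773]
tcp_rot: [179.9, 0.3, 175.0]
ft_force: [0.0, 0.4, 4.5]
gripper_width: 0.0231
finger_force: 59.7
t 2.4 pos [0.5618 0.2264 0.0773] rot [179.94   0.27 175.02] F [0.  0.4 4.5] M [ 0.04  0.04 -0.03] w 0.0231 ff 59.748336263000965
turn [0.0011 0.0048 0.0003] shift cm [ 0.14 -0.07 -6.77]
```

Gripped: opening 23 mm, 60 N. Next I'll lift and look.

```bash
python3 -m pendant '[[[0,0,0],[0,0,-1.5],0],[[0,0,0],[0,0,-4],0],[[0,0,0],[0,0,-7],0],[[0,0,0],[0,0,-9],0],[[0,0,0],[0,0,-9],0]]'
python3 - <<'E'
from h import *
from rig import bot
P=[];Y=[];F=[]
for i in range(8):
    s=imaging.grab_frame("side")[:,:,::-1] ; o=bot.observe(); P.append(o['ee_pos']);Y.append(o['tcp_rot']%360);F.append(o['ft_force'])
print(np.mean(P,0),np.std(P,0),np.mean(Y,0),np.mean(F,0))
cv2.imwrite("pics/c.png",cv2.resize(s[80:270,230:420],(600,600),interpolation=2))
E
```

```text
t: 2.9
ee_pos: [0.5629, 0.2268, 0.1702]
tcp_rot: [179.8, 0.5, 175.0]
ft_force: [0.7, 0.4, -1.7]
gripper_width: 0.0231
finger_force: 59.1
[0.55938332 0.22583852 0.16446671] [0.00088153 0.00023366 0.00142649] [180.04594495 269.99257327 175.02397813] [-0.38961237 -0.05055793 -3.00934175]
```

View pics/c.png

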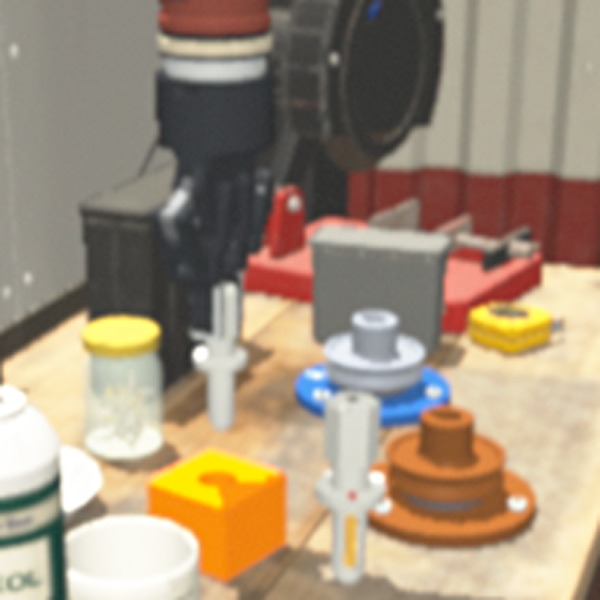

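The shaft came out upright: it hangs at about (222,370) in the crop, and weighs about 3 N. I'll carry it over the blue fixture.

```bash
cat > rd.py <<'E'
from h import *
from rig import bot
import sys
def rd(n=8):
    P=[];Y=[];F=[];M=[]
    for i in range(n):
        imaging.grab_frame("side"); o=bot.observe(); P.append(o['ee_pos']);Y.append(o['tcp_rot']%360);F.append(o['ft_force']);M.append(o['ft_torque'])
    print('t',round(o['t'],2),np.mean(P,0).round(4),np.mean(Y,0).round(2),'F',np.mean(F,0).round(2),'M',np.mean(M,0).round(3),'w',round(o['gripper_width'],4))
if __name__=='__main__': rd(int(sys.argv[1]))
E
python3 -m pendant '[[[0,0,-0.08],[-0.2,-3,-1],0],[[0,0,-0.16],[-0.3,-7,-1],0],[[0,0,-0.227],[-0.4,-11,-1],0],[[0,0,-0.227],[-0.5,-15,-1],0],[[0,0,-0.227],[-0.6,-19,-1],0]]' >/dev/null
python3 -m pendant '[[[0,0,0],[0,0,0],0],[[0,0,0],[0,0,0],0]]' >/dev/null
python3 rd.py 6; python3 go.py .5405 -.0837 .165 188
```

```text
t 4.3 [0.5497 0.0372 0.1754] [1.8000e+02 9.0000e-02 1.8809e+02] F [ 0.07  0.16 -2.53] M [0.011 0.016 0.009] w 0.0229
t 4.3 pos [0.5498 0.0375 0.1755] rot [-1.7999e+02  1.0000e-01 -1.7187e+02] F [-0.   0.1 -2. ] M [-0.03 -0.04 -0.01] w 0.0229 ff 59.7353344084695
turn [-0.0002  0.0017  0.0023] shift cm [  2.63 -11.86   1.05]
```

```bash
python3 -m pendant '[[[0,0,0],[0.8,-4,0],0],[[0,0,0],[1.6,-8,0],0],[[0,0,0],[2.4,-11,0],0],[[0,0,0],[2.63,-11.86,0.5],0],[[0,0,0],[2.63,-11.86,1],0]]' >/dev/null
python3 -m pendant '[[[0,0,0],[0,0,0],0],[[0,0,0],[0,0,0],0]]' >/dev/null
python3 rd.py 8; python3 go.py .5405 -.0837 .165 188
python3 - <<'E'
from h import *
s=imaging.grab_frame("side")[:,:,::-1]; t=imaging.grab_frame("top")[:,:,::-1]
cv2.imwrite("pics/d.png",np.hstack([cv2.resize(s[135:215,310:390],(600,600),interpolation=2),cv2.resize(t[180:240,350:370],(200,600))]))
print("shaft axis proj at nose/collar if at bore",proj("side",[[.5405,-.0837,.0975],[.5405,-.0837,.075],[.5405,-.0837,.1495]]))
E
```

```text
t 5.4 [ 0.5406 -0.084   0.1658] [1.8002e+02 1.2000e-01 1.8810e+02] F [ 0.03  0.07 -2.81] M [-0.008  0.005  0.011] w 0.023
t 5.4 pos [ 0.5405 -0.0845  0.1659] rot [-1.7997e+02  1.3000e-01 -1.7194e+02] F [ 0.1 -0.  -3.7] M [ 0.   -0.05  0.07] w 0.023 ff 60.165110318921506
turn [-0.0006  0.0023  0.001 ] shift cm [-0.01  0.08  0.09]
shaft axis proj at nose/collar if at bore [[348.76090169 172.77976476]
 [348.50568553 180.44588552]
 [349.36403672 154.6629414 ]]
```

View pics/d.png

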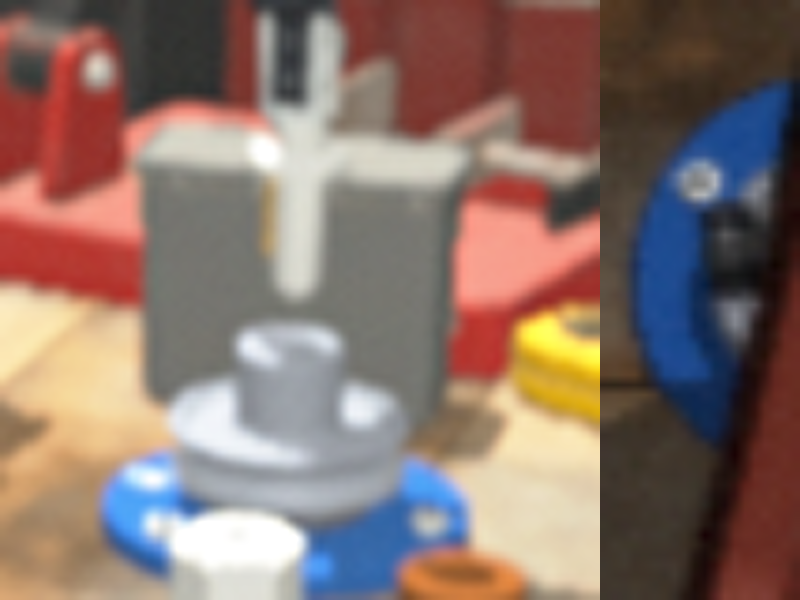

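The shaft hangs over the hub at crop x of about 298, against 290–294 expected, so it is about 1 mm too far towards −x. I'll correct that and lower it in.

```bash
python3 -m pendant '[[[0,0,0],[-0.1,0.03,0.8],0],[[0,0,0],[-0.1,0.03,1.6],0],[[0,0,0],[-0.1,0.03,2.2],0],[[0,0,0],[-0.1,0.03,2.7],0],[[0,0,0],[-0.1,0.03,2.9],0]]' 
python3 rd.py 5
python3 -m pendant '[[[0,0,0],[0,0,0.2],0],[[0,0,0],[0,0,0.4],0],[[0,0,0],[0,0,0.6],0]]' 
python3 rd.py 6
```

```text
t: 6.0
ee_pos: [0.5413, -0.0846, 0.136]
tcp_rot: [-180.0, 0.1, -172.0]
ft_force: [1.2, -0.7, -1.8]
gripper_width: 0.0231
finger_force: 60.2
t 6.25 [ 0.5413 -0.0845  0.1364] [1.8004e+02 1.0000e-01 1.8803e+02] F [ 0.59 -1.02 -3.31] M [-0.235 -0.107 -0.012] w 0.0231
t: 6.55
ee_pos: [0.5416, -0.0845, 0.1308]
tcp_rot: [-179.9, 0.1, -172.0]
ft_force: [0.5, -1.9, -1.5]
gripper_width: 0.0231
finger_force: 60.1
t 6.85 [ 0.5415 -0.0845  0.1305] [1.8005e+02 1.2000e-01 1.8804e+02] F [ 0.74 -1.35 -3.3 ] M [-0.353 -0.212  0.01 ] w 0.0231
```

Entering with small side loads, so I'll ease −y a little and go on to the key contact.

```bash
python3 -m pendant '[[[0,0,0],[-0.03,-0.07,0.15],0],[[0,0,0],[-0.03,-0.07,0.3],0],[[0,0,0],[-0.03,-0.07,0.4],0]]' >/dev/null
python3 rd.py 6
python3 -m pendant '[[[0,0,0],[0,0,0.1],0],[[0,0,0],[0,0,0.2],0],[[0,0,0],[0,0,0.3],0]]' >/dev/null
python3 rd.py 6
```

```text
t 7.45 [ 0.5416 -0.0848  0.1265] [1.8000e+02 8.0000e-02 1.8803e+02] F [ 0.    0.09 -3.07] M [ 0.028 -0.006 -0.008] w 0.0231
t 8.05 [ 0.5417 -0.0849  0.1235] [1.8001e+02 1.1000e-01 1.8803e+02] F [-0.13  0.47 -2.74] M [ 0.101 -0.061  0.025] w 0.023
```

```bash
python3 -m pendant '[[[0,0,0],[0,0,0.1],0],[[0,0,0],[0,0,0.2],0],[[0,0,0],[0,0,0.3],0],[[0,0,0],[0,0,0.4],0]]' >/dev/null
python3 rd.py 5
python3 -m pendant '[[[0,0,0],[0,0,0.1],0],[[0,0,0],[0,0,0.2],0],[[0,0,0],[0,0,0.3],0],[[0,0,0],[0,0,0.4],0]]' >/dev/null
python3 rd.py 5
```

```text
t 8.7 [ 0.5418 -0.0849  0.1195] [1.8002e+02 1.1000e-01 1.8803e+02] F [ 0.27  0.93 -2.94] M [ 0.184 -0.122  0.002] w 0.023
t 9.35 [ 0.5418 -0.085   0.1155] [1.8002e+02 1.1000e-01 1.8803e+02] F [ 0.38  0.83 -2.89] M [ 0.233 -0.119  0.016] w 0.023
```

The nose is about 27 mm deep with no axial resistance, so the key has gone straight into the keyway. I'll continue onto the spring.

```bash
python3 -m pendant '[[[0,0,0],[0,0.04,0.2],0],[[0,0,0],[0,0.04,0.4],0],[[0,0,0],[0,0.04,0.6],0],[[0,0,0],[0,0.04,0.8],0],[[0,0,0],[0,0.04,1.0],0]]' >/dev/null
python3 rd.py 5
python3 -m pendant '[[[0,0,0],[0,0,0.2],0],[[0,0,0],[0,0,0.4],0],[[0,0,0],[0,0,0.6],0],[[0,0,0],[0,0,0.8],0]]' >/dev/null
python3 rd.py 5
```

```text
t 10.1 [ 0.542  -0.0848  0.1062] [1.8005e+02 1.3000e-01 1.8804e+02] F [-2.16  0.53  4.46] M [ 0.136  0.505 -0.   ] w 0.0229
t 10.75 [ 0.5421 -0.0848  0.0986] [1.8005e+02 1.3000e-01 1.8804e+02] F [-2.57  0.93  7.9 ] M [ 0.167  0.721 -0.007] w 0.0229
```

```bash
python3 -m pendant '[[[0,0,0],[0.04,-0.02,0.1],0],[[0,0,0],[0.04,-0.02,0.2],0],[[0,0,0],[0.04,-0.02,0.3],0]]' >/dev/null
python3 rd.py 4
python3 -m pendant '[[[0,0,0],[0,0,0.05],0],[[0,0,0],[0,0,0.1],0]]' >/dev/null
python3 rd.py 4
python3 -m pendant '[[[0,0,0],[0,0,0.05],0],[[0,0,0],[0,0,0.1],0]]' >/dev/null
python3 rd.py 4
```

```text
t 11.25 [ 0.5421 -0.0849  0.0973] [1.8003e+02 1.4000e-01 1.8804e+02] F [-6.27  1.85 14.99] M [0.443 1.184 0.011] w 0.0233
t 11.65 [ 0.5422 -0.0849  0.0973] [1.8003e+02 1.3000e-01 1.8805e+02] F [-7.81  2.37 20.13] M [0.534 1.572 0.003] w 0.0229
t 12.05 [ 0.5422 -0.0849  0.0972] [1.8002e+02 1.1000e-01 1.8805e+02] F [-9.9   2.62 24.91] M [0.637 1.921 0.027] w 0.0231
```

```bash
python3 -m pendant '[[[0,0,0],[0.05,-0.02,0],0],[[0,0,0],[0.1,-0.03,0],0]]' >/dev/null
python3 rd.py 5
python3 - <<'E'
from h import *
s=imaging.grab_frame("side")[:,:,::-1]
cv2.imwrite("pics/e.png",cv2.resize(s[145:205,318:378],(600,600),interpolation=2))
E
```

```text
t 12.5 [ 0.5421 -0.085   0.0972] [180.     0.25 188.03] F [-7.65  4.34 22.86] M [0.82  1.535 0.039] w 0.0229
```

View pics/e.png

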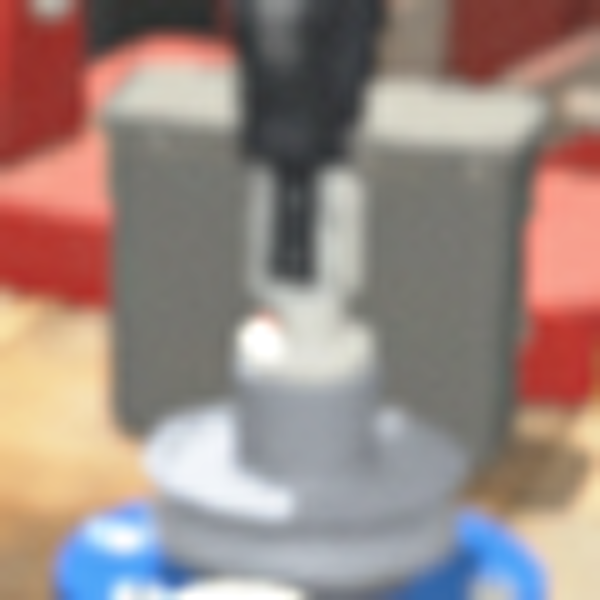

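The collar looks seated. z has stopped at 0.0973, exactly 20 mm above the grip height, as the geometry requires, and the force is rising steeply. I'll relieve the side load and confirm.

```bash
python3 -m pendant '[[[0,0,0],[0.07,0.05,0],0],[[0,0,0],[0.13,0.1,0],0],[[0,0,0],[0.2,0.1,0.03],0]]' >/dev/null
python3 rd.py 6
```

```text
t 13.15 [ 0.542  -0.0849  0.0972] [180.12   0.51 188.02] F [-3.13  2.86 19.48] M [0.654 0.865 0.026] w 0.023
```

```bash
python3 -m pendant '[[[0,0,0],[-0.1,-0.05,0],0],[[0,0,0],[-0.2,-0.05,0.05],0],[[0,0,0],[-0.2,-0.05,0.08],0]]' >/dev/null
python3 rd.py 6
python3 -m pendant '[[[0,0,0],[0,0,0],0],[[0,0,0],[0,0,0],0],[[0,0,0],[0,0,0],0],[[0,0,0],[0,0,0],0],[[0,0,0],[0,0,0],0]]' 
python3 rd.py 6
```

```text
t 13.75 [ 0.5422 -0.0849  0.0972] [180.05   0.22 188.05] F [-9.98  3.47 28.  ] M [0.763 1.98  0.014] w 0.0232
t: 14.25
ee_pos: [0.5422, -0.0849, 0.0972]
tcp_rot: [-180.0, 0.2, -172.0]
ft_force: [-10.2, 3.4, 27.4]
gripper_width: 0.023
finger_force: 64.3
t 14.55 [ 0.5422 -0.0849  0.0972] [180.05   0.22 188.04] F [-9.89  3.35 27.66] M [0.75  1.93  0.026] w 0.0231
```

The shaft is steady: z hasn't moved under 28 N (spring 12 N), it is upright to within 0.2°, and it is still gripped. I'm handing in.

```bash
python3 -c "
from rig import sign_off
print(sign_off())"
```

```text
the job is handed in; nothing more can be done
None
```

The keyed shaft is in the blue fixture's pulley with its key in the keyway, and I handed in at about 14.6 s with it still gripped and its collar pressed onto the hub at about 28 N; the mug, jar and tape measure were not touched.

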